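# Centre the lens under the pointer and lock the slide with the click wrench

### The job

On the lens marking jig, slide the carriage along its rods until the inked mark on the lens is right under the tip of the fixed needle. Then lock it: push the handle of the click wrench clockwise (seen from above) until the wrench breaks over with a click, stop at once instead of pushing on to the end of the break-over, and let the handle spring back. The mark must stay under the needle, and the small things lying around the jig must stay where they are.

Things in the scene. Friction and masses are not known exactly. Their poses are not given: they have to be found in the camera images.
- jig: lens marking jig, fixed to the worktop: grey base plate 12 mm high (x -50 to 85, y -165 to 145 mm) with two steel rods along y, white end block at y 133 (37 mm high), white lock block 85 x 50 mm at y -135 (45 mm high). Origin on the worktop under the middle of the pointer bar's adjustment; x away from the robot, y left along the rods. Below the swing of the wrench's grip is bare worktop
- carriage (a joint): position of the carriage along the rods, m: 0 = left end (+y of the jig), grows to 0.12 as it moves right (-y). It takes about 3 N to move and stays where it is left; it can still be pushed when the bolt is tight
- peg_top (a point): top centre of the carriage's upright push peg: steel pin 12 mm thick with a black button 16 mm across on its top 8 mm, from 35 to 90 mm above the worktop, 72 mm from the lens mark on the robot's side (-x of the jig). Below it a tongue 30 mm wide, top 35 mm high; the carriage block is 84 x 66 mm, top 38 mm high. Axes as the jig's
- lens_mark (a point): centre of the inked mark (a dot in a ring 10 mm across) on top of the lens carried by the carriage, 47 mm above the worktop; axes as the jig's
- needle_tip (a point): tip of the fixed needle, 55 mm above the worktop, 8 mm above the lens mark. The needle slopes down to it from a clamp (up to 111 mm high) on a post 70 mm behind (+x of the jig). It does not move in an episode
- bolt_axis (a point): point on the vertical axis of the lock bolt at the height of the wrench handle, 62 mm above the worktop; axes as the jig's
- lock_bolt (a joint): turn of the lock bolt, rad: grows clockwise seen from above; 1.0 = fully tight (it can turn no further). It turns against an even friction of 0.35 N m and stays where it is left. The wrench always stays on it
- wrench_grip (a point): where the wrench handle is pushed: on its axis in the middle of the black grip, 120 mm from the bolt's axis, 62 mm above the worktop. The grip is a level round bar 22 mm thick, 80 to 162 mm from the bolt's axis; x points along it away from the bolt. The wrench may sit on the bolt at any angle, so its direction does not tell how tight the bolt is
- wrench_click (a joint): break-over of the wrench, rad: 0 = straight, grows as the handle gives clockwise about a pin 30 mm from the bolt's axis; end stop at 0.34. Before the bolt is tight the grip point takes about 3 N in motion (1 N at rest); then it holds up to about 9 N, breaks over, and the resistance falls steadily to about 4.5 N at 0.2 rad. It springs back to 0 when let go
- loupe: bystander: black loupe 38 mm wide, 30 mm high, standing behind the jig; origin under its middle
- glue_tube: bystander: small glue tube 80 x 25 x 18 mm, lying to the left of the jig; origin under its middle
- screw_packet: bystander: yellow card packet 30 x 54 x 12 mm, lying in front of the jig; origin under its middle

How it is judged (in metres and radians):
On the way, in this order (a step that is already met when the one before it is completed fails the run):
1. the lens mark is brought under the needle tip while the bolt is still loose (horizontal distance between lens_mark and needle_tip below 0.005 m and value of joint lock_bolt below 0.9 rad and velocity of joint carriage between -0.01 and 0.01 m/s), for 0.2 s.
2. the bolt is tight and the wrench breaks over (value of joint wrench_click above 0.04 rad and value of joint lock_bolt above 0.9 rad), for 0.05 s.
At the end, for the whole second after the job is handed in: The lens mark is within 5 mm of the needle tip seen from above and at rest, the bolt is tight (0.9 rad or more), and the wrench handle is let go and sprung back (below 0.04 rad) (horizontal distance between lens_mark and needle_tip below 0.005 m and value of joint lock_bolt above 0.9 rad and value of joint wrench_click below 0.04 rad and velocity of joint carriage between -0.01 and 0.01 m/s); the robot touches nothing.
It fails at once if the wrench is pushed on after the click, beyond 0.30 rad of break-over (its end stop is at 0.34) (value of joint wrench_click above 0.3 rad).
It fails at once if the bolt is tightened (beyond 0.9 rad) while the mark is more than 6 mm from under the needle (value of joint lock_bolt above 0.9 rad and horizontal distance between lens_mark and needle_tip above 0.006 m).
It fails at once if a bystander (loupe, glue tube, screw packet) is moved by more than 20 mm (distance of any of loupe, glue_tube, screw_packet from where it was at the start of the episode above 0.02 m).
It also fails if it takes over 54 s, if anything falls off the work surface, if the arm or the gripper's body presses on something with over 40 N, if the wrist force passes 120 N, or if a joint passes its speed limit or range.

### The arm

A 6-joint arm with a two-finger parallel gripper is mounted at the origin on a cart in front of the work surface, level with it; the furniture and walls round the work are solid. World frame = base frame: x ahead of the robot, y to its left, z up, the work surface at z = 0. Lengths are in mm, angles in rad, forces in N, time in s.
With the tool pointing down it reaches from about 275 to 850 mm from the base axis. Payload 19 kg.
Tool frame: the origin (TCP) lies on the centre line of the jaws, within the pads' length; the fingertips stand 17 mm ahead of it and the grasp point (between the pads) lies 2 mm behind it; z points along the fingers, y is the line along which they close (so a half turn about z gives the same grasp; the last joint's range is limited). The gripper opens to 85 mm and grips with 20 to 120 N. Pads are 22 mm wide; open, the fingers measure 114 mm over their backs; the gripper's body (76 mm by 85 mm) begins 54 mm behind the grasp point. The pads swing forward as they close: fully open they stand 13 mm farther back than shut.
Start: joints at [-1.464, 0.15, 1.437, -0, 1.554, -0.134], TCP at [137.101, -558.386, 248.267] pointing down, gripper open.
Joint ranges: [-2.8, 2.8], [-0.68, 2.1], [0.12, 2.68], [-1.39, 4.53], [0.16, 2.79], [-2.81, 2.81]. Speed limits (rad/s): [1.89, 1.89, 2.22, 3.01, 3.01, 3.01].

### API

Orientations are given as [roll, pitch, yaw] about the fixed x, y, z axes, in that order (R = Rz(yaw) Ry(pitch) Rx(roll)).
In Python, from bench import get_state, grab_frame, job_done gives the robot as it stands.
- The arm moves only by the tool move_arm, never from a script. Its argument "increments" is a list of rows, each a list of 5 numbers: the shift along the tool's x, y, z in mm, then the turn about the tool's z in degrees, then the opening, from 0 (shut) to 1 (fully open). A call has 1 to 20 rows; each row is the pose to reach, as a shift and turn from the pose commanded when the call began, along the tool's axes at that moment; what a row does not reach only later rows make up. A row lasts 1/8 s, in which the tool goes at most 62.5 mm and 10.7 degrees, less where a joint would pass 70% of its speed; a pose out of reach is approached as far as the arm can. A call with a gripper value outside its range is refused whole. The fingers move at their own pace and stop on an object; the grip force is fixed at half the most. Time passes only in rows, so rows that repeat a pose let the fingers close. It gives the time, the measured TCP pose, the force, the opening and the grip force at its end, in the units of the state.
- get_state(): the state, without advancing time (a new reading comes with each control period).
- grab_frame(name): name is "scene" or "top"; returns a dict with "frame" (400x640x3 uint8, red, green, blue), "camera_matrix" (3x3 intrinsics, pixels), "T" (4x4, takes a point from camera to world coordinates). Camera axes: x right, y down, z forward; pixel columns grow to the right and rows downward; lengths in mm; the calibration is good to about 2 mm. A picture is of the moment at which its call begins. There is no depth.
- job_done(): hands the job in; it is judged then, once.
The state is a dict: "t": time; "joints": joint angles; "joint_vel": joint speeds; "tau": joint torques, N m; "ee_pos": TCP position; "eef_rot": TCP orientation; "force": force on the tool from outside, world axes, zero at the start; "ft_torque": the same for the moment, N m; "width": opening from 0.0 (shut) to 1.0 (fully open); "gripper_force": force on a finger pad.
Only numpy, scipy, OpenCV 4.12 (cv2) and the standard library are available. Lean on these libraries where they do the work, as an engineer would, in place of code of your own. Each camera call takes 0.05 s, during which the arm holds its last target. There are 200 camera calls.

## Working session

There is one attempt and no reset: what is moved stays moved. The work goes in short steps, Python scripts to look and compute and a tool call to move; the robot and the scene stay as the last step left them, time stands still between calls to the robot, and variables do not carry over. Pictures are saved under pics/ and viewed, at most 10 in all, crops included, and the job is handed in when it is done.

Besides the shell and the picture viewer there is one more tool, called by a JSON object that holds its "fn" and its "kwargs", one argument or row to a line. move_arm: Moves the arm, as the interface text tells. Its arguments: {"type":"object","properties":{"increments":{"type":"array"}},"required":["increments"]}

```bash
mkdir -p pics; cat > h.py <<'E'
import numpy as np, cv2
from bench import get_state, grab_frame, job_done
def save(name,fn):
    f=grab_frame(name); cv2.imwrite('pics/'+fn+'.png',f['frame'][:,:,::-1]); np.savez('pics/'+fn+'.npz',**f); return f
def ray(f,u,v):
    d=np.linalg.inv(f['camera_matrix'])@np.array([u,v,1.]); T=np.array(f['T']); return T[:3,3],T[:3,:3]@d
def onz(f,u,v,z):
    o,d=ray(f,u,v); return o+d*(z-o[2])/d[2]
def tri(rays):
    A=np.zeros((3,3));b=np.zeros(3)
    for o,d in rays:
        d=d/np.linalg.norm(d);P=np.eye(3)-np.outer(d,d);A+=P;b+=P@o
    p=np.linalg.solve(A,b); return p,[np.linalg.norm((np.eye(3)-np.outer(d,d)/(d@d))@(p-o)) for o,d in rays]
def load(fn): return dict(np.load('pics/'+fn+'.npz'))
def proj(f,p):
    T=np.linalg.inv(f['T']); q=f['camera_matrix']@(T[:3,:3]@np.array(p,float)+T[:3,3]); return q[:2]/q[2]
E
python3 - <<'E'
from h import *
for n in('scene','top'):
    f=save(n,n+'0'); print(n,np.round(f['camera_matrix'],1).tolist(),np.round(f['T'],3).tolist())
print(get_state())
E
```

```text
scene [[385.9, 0.0, 323.2], [0.0, 385.9, 192.0], [0.0, 0.0, 1.0]] [[-0.802, -0.457, 0.386, 178.059], [-0.598, 0.628, -0.499, 499.77], [-0.014, -0.63, -0.776, 760.798], [0.0, 0.0, 0.0, 1.0]]
top [[461.6, 0.0, 325.8], [0.0, 461.6, 197.7], [0.0, 0.0, 1.0]] [[0.024, -0.996, 0.082, 427.934], [-1.0, -0.023, 0.019, 33.518], [-0.017, -0.083, -0.996, 1211.529], [0.0, 0.0, 0.0, 1.0]]
{'t': 0.1, 'joints': array([-1.46399119e+00,  1.50931264e-01,  1.43793199e+00, -6.10186230e-06,
        1.55377671e+00, -1.33955589e-01]), 'joint_vel': array([-2.06803655e-03,  8.40599219e-04,  7.89738377e-05, -3.66037348e-04,
       -1.83355561e-03, -4.75267449e-04]), 'tau': array([ 4.04213220e-03, -7.14379478e+01, -5.71793461e+01, -1.30125650e-04,
        7.04514503e-03,  4.76919615e-05]), 'ee_pos': array([ 137.08743295, -558.22621342,  247.75592338]), 'eef_rot': array([-3.14055391e+00, -1.33827532e-04,  2.40760764e-01]), 'force': array([-0.80113123, -0.24579776, -0.02707947]), 'ft_torque': array([-0.00538802,  0.03030598, -0.02691785]), 'gripper_force': 0.0, 'width': 1.0010424720820181}
```

View pics/scene0.png

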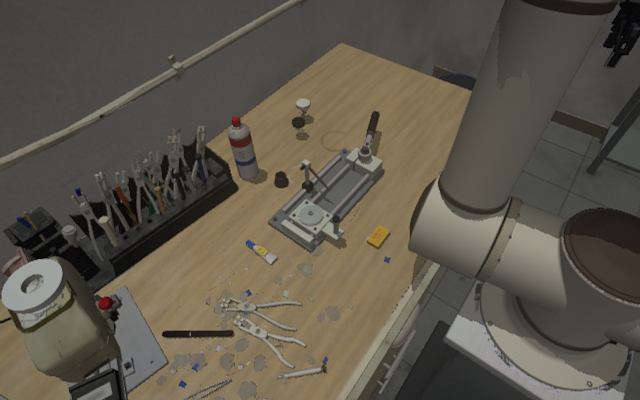

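View pics/top0.png

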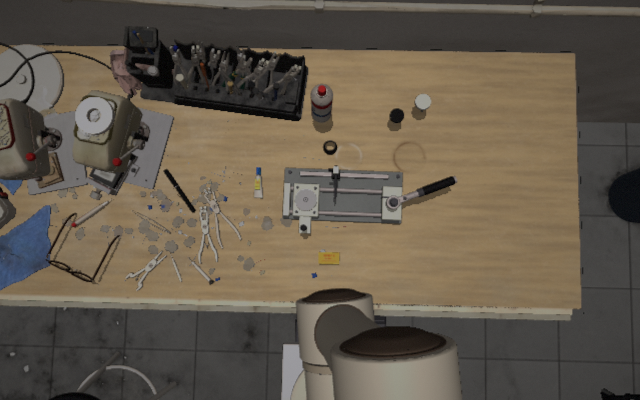

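The scene shows the jig at about (325,195), the wrench at (372,130) and the glue tube at (262,250). In the top view the lens is near (306,199), the peg near (305,227), the needle post near (336,173), the bolt near (393,203) and the grip near (437,187). I'll zoom in on both.

```bash
python3 - <<'E'
import cv2
a=cv2.imread('pics/top0.png')[140:270,270:470]; cv2.imwrite('pics/tc.png',cv2.resize(a,None,fx=4,fy=4,interpolation=cv2.INTER_CUBIC))
a=cv2.imread('pics/scene0.png')[100:260,240:400]; cv2.imwrite('pics/sc.png',cv2.resize(a,None,fx=3.7,fy=3.7,interpolation=cv2.INTER_CUBIC))
E
```

```text
(no output)
```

View pics/tc.png

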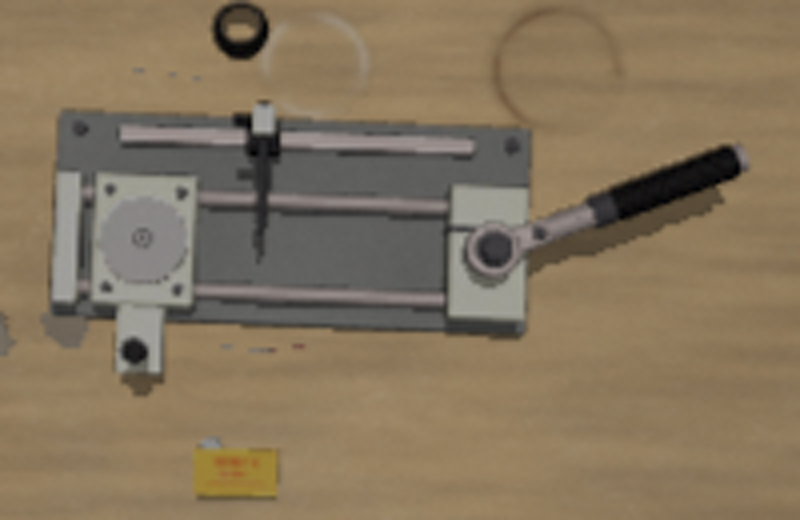

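View pics/sc.png

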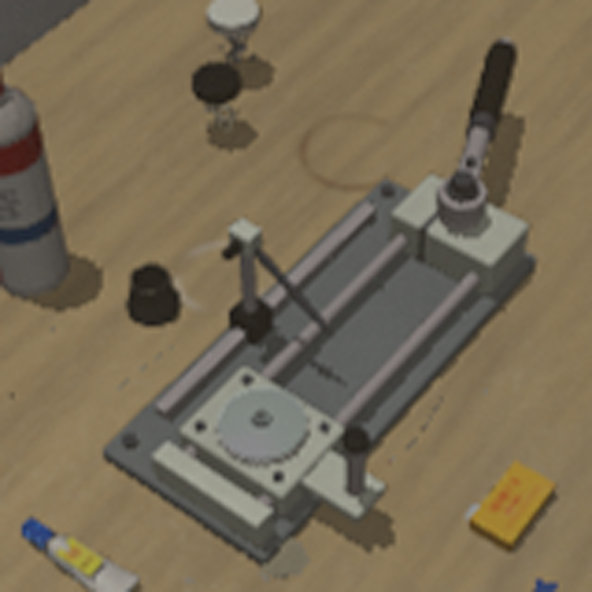

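In the crops the mark is at top (142,238) and scene (262,418). The needle tip is at scene (327,328) and about top (260,243), with its shadow beyond. The peg button is at top (134,351) and scene (357,438). The grip runs from top (610,208) to (740,158).

```bash
python3 - <<'E'
from h import *
t=load('top0');s=load('scene0')
T=lambda x,y:(270+(x+.5)/4-.5,140+(y+.5)/4-.5)
S=lambda x,y:(240+(x+.5)/3.7-.5,100+(y+.5)/3.7-.5)
for n,a,b,z in[('mark',(142,238),(262,418),47),('tip',(260,243),(327,328),55),('peg',(134,351),(357,438),90),('gripend',(740,158),(507,48),62),('gripstart',(608,208),(479,125),62),('bolt',(494,249),(463,187),75)]:
    p,e=tri([ray(t,*T(*a)),ray(s,*S(*b))]); print(n,'tri',p.round(1),np.round(e,1),'top',onz(t,*T(*a),z).round(1),'scene',onz(s,*S(*b),z).round(1))
a=onz(t,*T(200,198),30);b=onz(t,*T(445,209),30);print('rod',a,b)
a=onz(t,*T(200,293),30);b=onz(t,*T(445,300),30);print('rod',a,b)
for c in((62,112),(530,128),(525,335),(52,312)):print(onz(t,*T(*c),12).round(1))
for n,f,lo,hi in(('t',t,(270,470),(140,270)),):
    g=f['frame'][hi[0]:hi[1],lo[0]:lo[1]].astype(int); m=((g.max(2)<45)).astype('uint8'); k,l,st,c=cv2.connectedComponentsWithStats(m)
    for i in range(1,k):
        if st[i,4]>15: print(st[i].tolist(),(c[i]+[lo[0],hi[0]]).round(1))
E
```

```text
mark tri [519.4 107.9  48.2] [0. 0.] top [519.5 108.   47. ] scene [519.9 107.2  47. ]
tip tri [519.4  34.8  63.3] [3. 3.] top [517.4  33.2  55. ] scene [526.1  30.8  55. ]
peg tri [447.4 108.4  87.5] [0.2 0.2] top [447.2 108.2  90. ] scene [446.6 109.9  90. ]
gripend tri [ 576.1 -265.5   61.5] [1. 1.] top [ 577.  -264.9   62. ] scene [ 575.  -265.5   62. ]
gripstart tri [ 545.2 -182.5   61.3] [1.6 1.6] top [ 543.8 -183.1   62. ] scene [ 546.2 -181.    62. ]
bolt tri [ 515.6 -111.    73.8] [0. 0.] top [ 515.5 -110.9   75. ] scene [ 515.1 -109.9   75. ]
rod [547.49271029  72.4745279   30.        ] [543.96803497 -84.91385683  30.        ]
rod [486.34873401  70.91357607  30.        ] [485.56373648 -85.76398379  30.        ]
[604.  165.1  12. ]
[ 600.1 -141.3   12. ]
[ 465.  -139.6   12. ]
[472.6 167.5  12. ]
[54, 2, 13, 13, 61] [330.1 149.5]
[62, 33, 8, 17, 59] [335.7 178.2]
[149, 37, 36, 20, 269] [437.7 185.7]
[31, 85, 6, 6, 22] [303.2 227.5]
```

```bash
python3 - <<'E'
from h import *
t=load('top0');s=load('scene0')
for y in(28,31,34,37):
    p=(518.3,y,55);a=proj(t,p);b=proj(s,p)
    print(y,'tcrop',((a-[270,140]+.5)*4-.5).round(0),'scrop',((b-[240,100]+.5)*3.7-.5).round(0))
p=(589.5,34,111);a=proj(t,p);b=proj(s,p);print(((a-[270,140]+.5)*4-.5).round(0),((b-[240,100]+.5)*3.7-.5).round(0))
a=cv2.imread('pics/top0.png')[165:215,315:355];b=cv2.imread('pics/scene0.png')[150:210,295:345]
a=cv2.resize(a,None,fx=10,fy=10,interpolation=0)[:, :400];b=cv2.resize(b,None,fx=8,fy=8,interpolation=0)
c=np.zeros((500,800,3),'uint8');c[:500,:400]=a;c[:480,400:]=b;cv2.imwrite('pics/n.png',np.clip(c*1.8,0,255).astype('uint8'))
E
```

```text
28 tcrop [268. 242.] scrop [339. 331.]
31 tcrop [264. 242.] scrop [337. 334.]
34 tcrop [259. 242.] scrop [334. 337.]
37 tcrop [254. 241.] scrop [331. 340.]
[262. 116.] [242. 228.]
```

View pics/n.png

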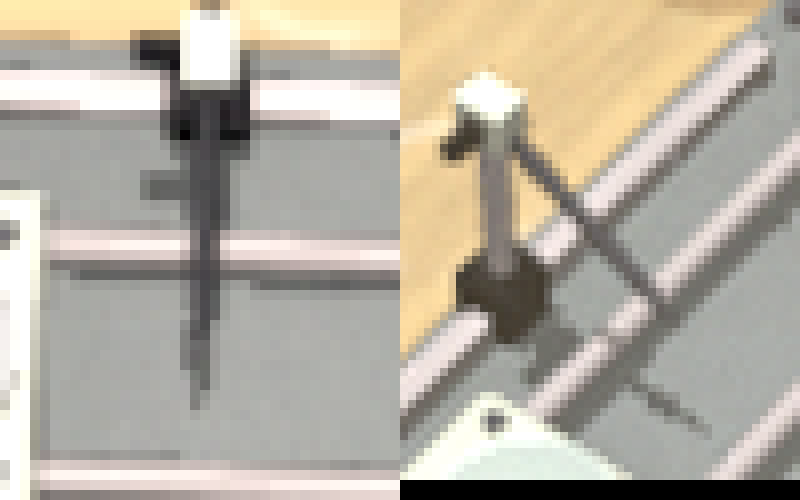

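The needle tip is at about (518.5, 32.5). The mark is at (519.4, 108), so the carriage has to move about 75 mm toward −y. I'll go above the peg first.

{"fn": "move_arm", "kwargs": {
  "increments": [
    [460, -573, 0, 14.7, 0.6],
    [460, -573, 0, 14.7, 0.6],
    [460, -573, 0, 14.7, 0.6],
    [460, -573, 0, 14.7, 0.6],
    [460, -573, 0, 14.7, 0.6],
    [460, -573, 0, 14.7, 0.6],
    [460, -573, 0, 14.7, 0.6],
    [460, -573, 0, 14.7, 0.6],
    [460, -573, 98, 14.7, 0.6],
    [460, -573, 98, 14.7, 0.6],
    [460, -573, 98, 14.7, 0.6],
    [460, -573, 98, 14.7, 0.6],
    [460, -573, 98, 14.7, 0.6],
    [460, -573, 98, 14.7, 0.6],
    [460, -573, 98, 14.7, 0.6]
  ]
}}

```text
t: 1.98
ee_pos: [447.2, 106.8, 151.0]
eef_rot: [3.142, -0.001, -0.017]
force: [0.4, -0.3, 0.2]
width: 0.598
gripper_force: 0.0
```

{"fn": "move_arm", "kwargs": {
  "increments": [
    [0, -1, 45, 0, 0.6],
    [0, -1, 89, 0, 0.6],
    [0, -1, 89, 0, 0.6],
    [0, -1, 89, 0, 0.6],
    [0, -1, 89, 0, 0.05],
    [0, -1, 89, 0, 0.05],
    [0, -1, 89, 0, 0.05],
    [0, -1, 89, 0, 0.05],
    [0, -1, 89, 0, 0.05],
    [0, -1, 89, 0, 0.05]
  ]
}}

```text
t: 3.22
ee_pos: [447.7, 108.8, 62.3]
eef_rot: [-3.142, -0.001, -0.016]
force: [-1.1, -0.6, 9.3]
width: 0.127
gripper_force: 69.8
```

{"fn": "move_arm", "kwargs": {
  "increments": [
    [0, 10, 0, 0, 0.05],
    [0, 22, 0, 0, 0.05],
    [0, 34, 0, 0, 0.05],
    [0, 46, 0, 0, 0.05],
    [0, 58, 0, 0, 0.05],
    [0, 68, 0, 0, 0.05],
    [0, 75, 0, 0, 0.05],
    [0, 75, 0, 0, 0.05],
    [0, 75, 0, 0, 0.05],
    [0, 75, 0, 0, 0.05]
  ]
}}

```text
t: 4.47
ee_pos: [446.3, 33.6, 62.2]
eef_rot: [3.141, -0.001, -0.016]
force: [-4.3, -2.3, 10.7]
width: 0.131
gripper_force: 70.1
```

```bash
python3 - <<'E'
from h import *
save('top','t1');save('scene','s1')
a=cv2.imread('pics/t1.png')[165:235,310:350];b=cv2.imread('pics/s1.png')[140:215,290:340]
a=cv2.resize(a,None,fx=8,fy=8,interpolation=0);b=cv2.resize(b,None,fx=8,fy=8,interpolation=0)
c=np.zeros((600,800,3),'uint8');c[:560,:320]=a;c[:600,320:720]=b;cv2.imwrite('pics/n1.png',np.clip(c*1.6,0,255).astype('uint8'))
E
```

```text
(no output)
```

View pics/n1.png

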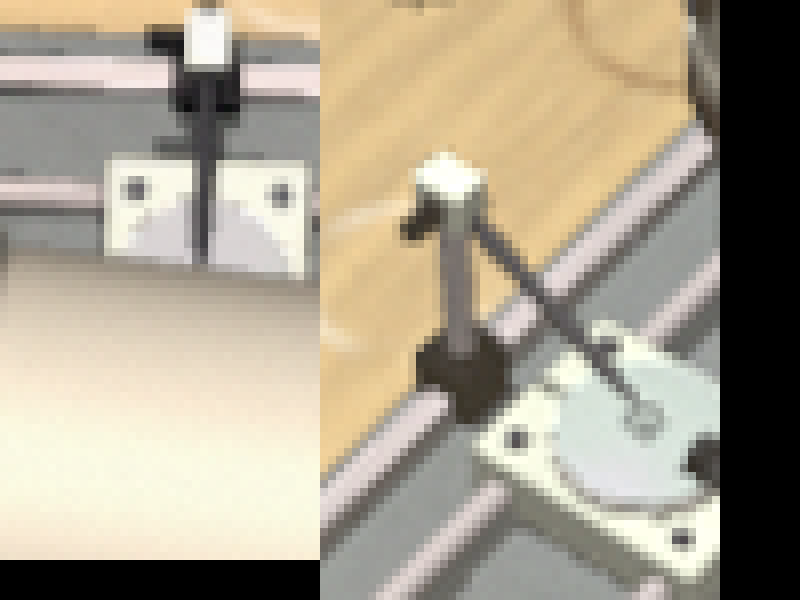

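The scene crop shows the needle pointing into the ring at (648,418). In the top view the screw midpoint (208) is about half a pixel right of the needle (203). I'll check this numerically.

```bash
python3 - <<'E'
from h import *
s=load('s1');t=load('t1')
q=lambda x,y:(290+(x-320)/8-.5,140+y/8-.5)
m=onz(s,*q(648,418),47);print('mark',m)
for dy in(-4,-2,0,2,4):
    b=proj(s,m+[0,dy,8]);c=proj(s,m+[71,dy+1-1.1-1,62]);print(dy,'tip panel',((b-[290,140]+.5)*8+[320,0]).round(1))
g=s['frame'].astype(int).sum(2)
# needle centreline: darkest column per row
for v in range(168,190):
    r=g[v,305:335]; 
    w=np.clip(r.max()*.55-r,0,None); print(v,305+r.argmin(),r[max(0,r.argmin()-3):r.argmin()+4])
E
```

```text
mark [518.94472758  30.62868459  47.        ]
-4 tip panel [655.9 392.5]
-2 tip panel [652.  396.7]
0 tip panel [648.  400.9]
2 tip panel [644.  405.2]
4 tip panel [640.  409.4]
168 309 [245 247 206 137 174 242 320]
169 310 [230 215 204 163 182 233 312]
170 311 [252 302 172 161 179 234 332]
171 312 [336 274 172 163 195 261 339]
172 313 [348 272 178 164 192 284 374]
173 314 [357 285 178 163 221 313 311]
174 315 [362 288 185 173 209 287 396]
175 315 [376 366 286 149 172 252 389]
176 316 [371 317 224 166 182 271 360]
177 317 [322 361 296 145 195 228 201]
178 318 [417 382 241 158 175 171 197]
179 318 [419 401 254 152 168 177 199]
180 319 [312 206 196 146 172 188 227]
181 309 [216 223 204 153 158 275 369]
182 310 [226 214 166 100 124 242 352]
183 310 [229 215 157  98 102 129 193]
184 311 [158 121 107 100 100 137 196]
185 312 [110 105 105  93 131 213 264]
186 311 [117 108 106 103 104 160 271]
187 312 [102 105 102  98 166 280 291]
188 306 [113  99 103 108 104]
189 307 [304 163  99 103 103 107]
```

The mark is about 1–2.5 mm too far toward −y, so I'll move back 1.5 mm, release and lift.

{"fn": "move_arm", "kwargs": {
  "increments": [
    [0, -1.5, 0, 0, 0.05],
    [0, -1.5, 0, 0, 0.05],
    [0, -1.5, 0, 0, 0.05],
    [0, -1.5, 0, 0, 0.6],
    [0, -1.5, 0, 0, 0.6],
    [0, -1.5, 0, 0, 0.6],
    [0, -1.5, -50, 0, 0.6],
    [0, -1.5, -100, 0, 0.6],
    [-40, 60, -100, 0, 0],
    [-40, 120, -100, 0, 0],
    [-40, 180, -100, 0, 0],
    [-40, 180, -100, 0, 0]
  ]
}}

```text
t: 6.08
ee_pos: [402.6, -148.9, 161.3]
eef_rot: [3.141, 0.0, -0.021]
force: [0.2, 0.3, 0.6]
width: 0.002
gripper_force: 0.0
```

```bash
python3 - <<'E'
from h import *
save('top','t2');save('scene','s2')
a=cv2.imread('pics/t2.png')[165:235,310:350];b=cv2.imread('pics/s2.png')[140:215,290:340]
a=cv2.resize(a,None,fx=8,fy=8,interpolation=0);b=cv2.resize(b,None,fx=8,fy=8,interpolation=0)
c=np.zeros((600,800,3),'uint8');c[:560,:320]=a;c[:600,320:720]=b;cv2.imwrite('pics/n2.png',np.clip(c*1.6,0,255).astype('uint8'))
E
```

```text
(no output)
```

View pics/n2.png

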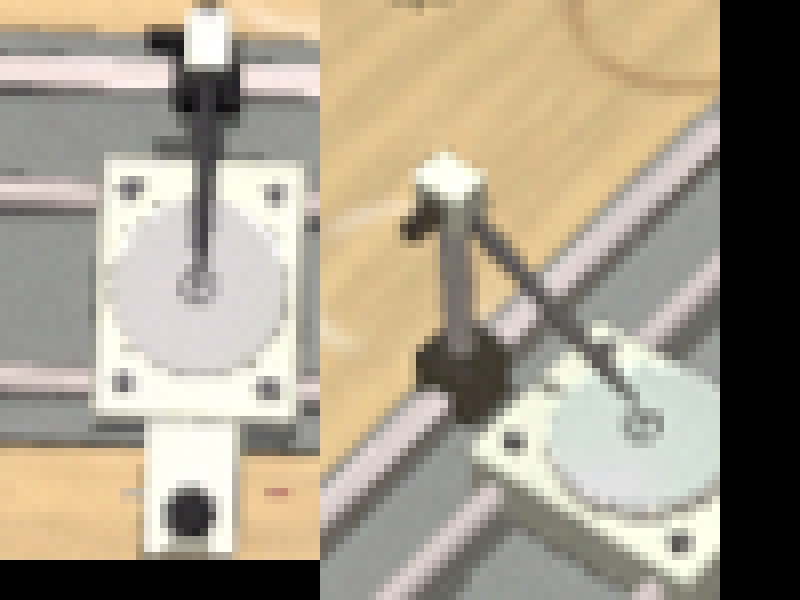

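In the top crop the mark is at (197,287) and the needle line at about x=201. That leaves it about 1.2 mm off, which is within tolerance. Next I'll go to the wrench's far side.

{"fn": "move_arm", "kwargs": {
  "increments": [
    [190, 57, 0, -22.5, 0],
    [190, 57, 0, -22.5, 0],
    [190, 57, 0, -22.5, 0],
    [190, 57, 0, -22.5, 0],
    [190, 57, 0, -22.5, 0],
    [190, 57, 50, -22.5, 0],
    [190, 57, 101, -22.5, 0],
    [190, 57, 101, -22.5, 0],
    [190, 57, 101, -22.5, 0],
    [190, 57, 101, -22.5, 0]
  ]
}}

```text
t: 7.42
ee_pos: [593.1, -205.8, 63.1]
eef_rot: [3.139, -0.002, 0.377]
force: [-0.6, 0.2, 0.1]
width: -0.001
gripper_force: 0.0
```

{"fn": "move_arm", "kwargs": {
  "increments": [
    [-6, 0, 0, 0, 0],
    [-12, 0, 0, 0, 0],
    [-15.5, 0, 0, 0, 0],
    [-19, 0.5, 0, 1.7, 0],
    [-23, 1, 0, 3.7, 0],
    [-27, 1.5, 0, 5.7, 0],
    [-27, 1.5, 0, 5.7, 0],
    [-27, 1.5, 0, 5.7, 0]
  ]
}}

```text
t: 8.43
ee_pos: [567.4, -216.7, 60.0]
eef_rot: [-3.141, 0.001, 0.278]
force: [-0.0, 0.8, -0.4]
width: -0.0
gripper_force: 0.0
```

{"fn": "move_arm", "kwargs": {
  "increments": [
    [-6, 0.8, 0, 2.9, 0],
    [-12, 1.4, 0, 5.7, 0],
    [-17.6, 1.8, 0, 8.6, 0]
  ]
}}

```text
t: 8.8
ee_pos: [551.2, -223.3, 60.1]
eef_rot: [-3.141, 0.0, 0.126]
force: [3.5, 1.0, -0.8]
width: -0.003
gripper_force: 1.5
```

```bash
python3 - <<'E'
from h import *
f=save('top','t3');t=load('top0')
for f in(t,f):
    g=f['frame'][140:270,400:480].astype(int); m=((g.max(2)<45)).astype('uint8'); k,l,st,c=cv2.connectedComponentsWithStats(m)
    for i in range(1,k):
        if st[i,4]>15: print(st[i].tolist(),(c[i]+[400,140]).round(1), onz(f,*(c[i]+[400,140]),62).round(1))
E
```

```text
[19, 37, 36, 20, 269] [437.7 185.7] [ 559.6 -223.    62. ]
[28, 0, 21, 35, 207] [436.7 155.3] [ 636.2 -220.    62. ]
[36, 55, 13, 8, 52] [440.9 199.2] [ 525.9 -231.    62. ]
```

Contact: 3.6 N in motion, so the bolt is still loose. I'll continue in the same steps.

{"fn": "move_arm", "kwargs": {
  "increments": [
    [-6, 0.8, 0, 2.9, 0],
    [-12, 1.4, 0, 5.7, 0],
    [-17.6, 1.8, 0, 8.6, 0]
  ]
}}

```text
t: 9.22
ee_pos: [534.1, -227.3, 60.1]
eef_rot: [-3.141, -0.0, -0.023]
force: [2.9, 1.7, -1.5]
width: 0.003
gripper_force: 1.5
```

{"fn": "move_arm", "kwargs": {
  "increments": [
    [-5, 0.6, 0, 2.4, 0],
    [-10, 1.2, 0, 4.8, 0],
    [-15, 1.6, 0, 7.3, 0]
  ]
}}

```text
t: 9.6
ee_pos: [519.5, -228.8, 60.4]
eef_rot: [3.141, -0.002, -0.152]
force: [8.6, -2.0, -4.1]
width: 0.004
gripper_force: 4.3
```

The force is now about 8.8 N, so the bolt is tight and close to the click. I'll take smaller steps.

{"fn": "move_arm", "kwargs": {
  "increments": [
    [-2, 0.2, 0, 1, 0],
    [-4, 0.3, 0, 2, 0]
  ]
}}

```text
t: 9.85
ee_pos: [515.4, -228.7, 60.5]
eef_rot: [3.141, -0.001, -0.186]
force: [6.0, -4.6, -2.5]
width: -0.004
gripper_force: 3.6
```

The force is falling (6.8 N), so the wrench has broken over at roughly 0.1 rad. I'll nudge 1.5 mm more, then back off.

{"fn": "move_arm", "kwargs": {
  "increments": [
    [-1.5, 0.1, 0, 0.5, 0],
    [-1.5, 0.1, 0, 0.5, 0]
  ]
}}

```text
t: 10.1
ee_pos: [513.8, -228.6, 60.4]
eef_rot: [3.141, -0.001, -0.194]
force: [4.5, -4.2, -2.2]
width: 0.002
gripper_force: 3.1
```

The force has dropped to about 5.2 N, which confirms the click. I'll back off and lift.

{"fn": "move_arm", "kwargs": {
  "increments": [
    [6, 0, 0, 0, 0],
    [14, 0, 0, 0, 0],
    [26, 0, 0, 0, 0],
    [40, 0, 0, 0, 0],
    [60, 0, 0, 0, 0],
    [60, 0, -50, 0, 0],
    [60, 0, -110, 0, 0],
    [60, 60, -160, 0, 0],
    [60, 100, -160, 0, 0],
    [60, 100, -160, 0, 0]
  ]
}}

```text
t: 11.35
ee_pos: [552.8, -341.2, 220.9]
eef_rot: [3.141, -0.001, -0.197]
force: [-1.4, 0.5, -0.6]
width: -0.004
gripper_force: 0.0
```

```bash
python3 - <<'E'
from h import *
print(get_state()['force'])
save('top','t4');save('scene','s4')
a=cv2.imread('pics/t4.png')[150:240,280:460];b=cv2.imread('pics/s4.png')[100:250,260:400]
a=cv2.resize(a,None,fx=4.4,fy=4.4,interpolation=cv2.INTER_CUBIC)[:,:420];
a=cv2.imread('pics/t4.png')[165:275,310:455];a=cv2.resize(a,None,fx=3,fy=3,interpolation=cv2.INTER_CUBIC)
d=cv2.imread('pics/t4.png')[185:217,320:350];d=cv2.resize(d,None,fx=8,fy=8,interpolation=0)
b=cv2.resize(b[:, :90],None,fx=4,fy=4,interpolation=cv2.INTER_CUBIC)
c=np.zeros((600,800,3),'uint8');c[:330,:435]=a;c[335:335+256,:240]=d;c[:600,437:797]=b;cv2.imwrite('pics/n4.png',np.clip(c*1.6,0,255).astype('uint8'))
E
```

```text
[-1.43381255  0.53706804 -0.56827575]
```

View pics/n4.png

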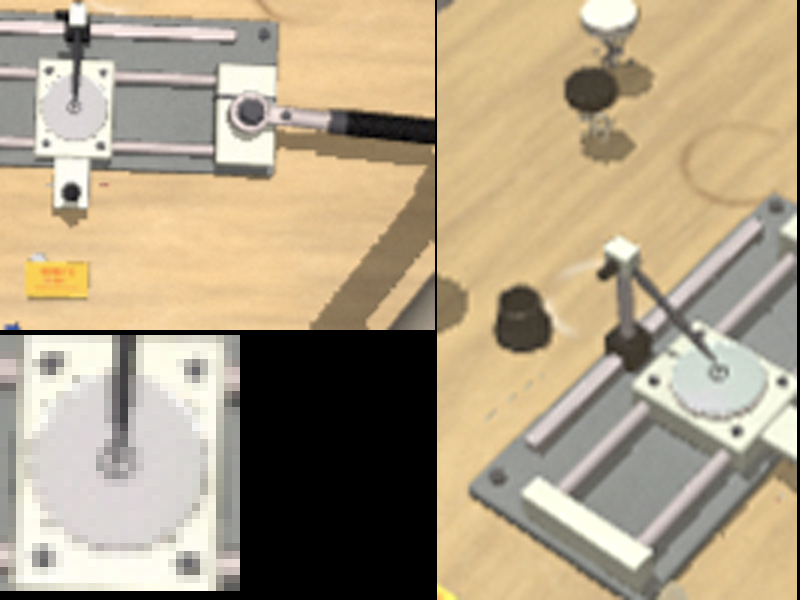

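The mark is under the needle (ring at (117,460), needle line at about x=123), the handle is straight again, and the bystanders I can see look unmoved. I'm handing in.

```bash
python3 -c "
from bench import job_done; print(job_done())"
```

```text
the job is handed in; nothing more can be done
None
```

I've handed the job in, with no verdict returned: the mark is about 1–2 mm from under the needle, the wrench clicked (force rose to about 9 N, then fell to about 5 N), I stopped there, and the handle sprang back.

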